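# Unstack the lunch things onto their colour-coded mats

### The job

Take the stack of lunch things apart from the top down, one thing at a time, and stand each in the middle of its own mat: first the spice jar on the green mat, then the tomato tin on the red one, then the fish tin on the blue one and last the lunch box on the yellow one. Lay the fish tin and the lunch box lengthways along the long side of their mats, keep everything upright all the way, and leave the cup and the egg timer where they are.

Things in the scene. Friction and masses are not known exactly. Their poses are not given: they have to be found in the camera images.
- spice_jar: round spice jar with a red cap and brown label, standing on top of the stack at the start; 45 mm diameter over the cap (its top 20 mm), 42 mm over the body, 106 mm tall; origin at the centre of its underside, z up
- tomato_tin: round tin with a gold top and a picture of tomatoes, second from the top of the stack; 57 mm diameter, 72 mm tall; origin at the centre of its underside, z up
- fish_tin: flat oblong tin, gold with a dark blue top, third from the top of the stack, lying flat on the lunch box; 63 (x) x 105 (y) x 26 (z) mm, rounded corners; origin at the centre of its underside, z up
- lunch_box: oblong closed lunch box, white tub with a flat orange lid, at the bottom of the stack, standing on the worktop; 64 (x) x 130 (y) x 44 (z) mm over the lid; the lid is fixed on, its rim is the upper 12 mm and stands 3 mm proud of the 58 mm wide tub on each long side; grip it across x by the lid rim; origin at the centre of its underside, z up
- red_mat: thin red preparation mat with a fine white border line, fixed to the worktop, 110 (x) x 140 (y) mm with rounded corners, 4 mm thick; origin at the centre of its underside, z up, its long side along its y. The four mats are alike but for colour
- blue_mat: thin blue preparation mat with a fine white border line, fixed to the worktop, 110 (x) x 140 (y) mm with rounded corners, 4 mm thick; origin at the centre of its underside, z up, its long side along its y. The four mats are alike but for colour
- yellow_mat: thin yellow preparation mat with a fine white border line, fixed to the worktop, 110 (x) x 140 (y) mm with rounded corners, 4 mm thick; origin at the centre of its underside, z up, its long side along its y. The four mats are alike but for colour
- green_mat: thin green preparation mat with a fine white border line, fixed to the worktop, 110 (x) x 140 (y) mm with rounded corners, 4 mm thick; origin at the centre of its underside, z up, its long side along its y. The four mats are alike but for colour
- mug: small white cup, red inside, a bystander to leave alone; 62 x 92 x 51 mm with its handle; origin at the centre of the footprint on its underside, the bowl 14 mm towards +y of it, the handle towards -y
- timer: egg timer, white with a red top, a bystander to leave alone; 64 mm diameter, 52 mm tall; origin at the centre of its underside
Things that resemble listed ones, but are neither listed nor needed, are in the scene too. Of the things that look like the lunch_box, take the one that is nearest to the robot's base at the start.

How it is judged:
By the outcome, as a careful person would: the job done as asked, in the order asked, and still so for the second after the job is handed in, with the robot touching nothing.
It also fails if it takes over 125 s, if anything falls off the work surface, if the arm or the gripper's body presses on something with over 40 N, if the wrist force passes 120 N, or if a joint passes its speed limit or range.

### The arm

A 6-joint arm with a two-finger parallel gripper is mounted at the origin on a cart in front of the work surface, level with it; the furniture and walls round the work are solid. World frame = base frame: x ahead of the robot, y to its left, z up, the work surface at z = 0. Lengths are in m, angles in degrees, forces in N, time in s.
With the tool pointing down it reaches from about 0.4 to 0.825 m from the base axis. Payload 7 kg.
Tool frame: the origin (TCP) lies between the finger pads; the fingertips stand ctrl.nose_length ahead of it and the grasp point (between the pads) lies 2 mm behind it (ctrl.nose_length is the distance from the TCP to the fingertips, in m); z points along the fingers, y is the line along which they close (so a half turn about z gives the same grasp; the last joint's range is limited). The gripper opens to 88 mm and grips with 3 to 60 N. Pads are 19 mm wide; open, the fingers measure 130 mm over their backs; the gripper's body (78 mm by 193 mm) begins 47 mm behind the grasp point.
Start: joints at [-56.946, 20.546, 0.682, 0, -70.136, -16.507], TCP at [0.192, -0.647, 0.244] pointing down, gripper open.
Joint ranges: [-176.03, 176.03], [-82.01, 121.73], [-58.28, 71.71], [-173.87, 95.51], [-174.79, -0.11], [-173.66, 173.66]. Speed limits (degrees/s): [136.94, 136.94, 172.46, 180, 180, 180].

### API

Orientations are given as [roll, pitch, yaw] about the fixed x, y, z axes, in that order (R = Rz(yaw) Ry(pitch) Rx(roll)).
In Python, from plant import ctrl gives the robot as it stands.
- The arm moves only by the tool apply_moves, never from a script. Its argument "commands" is a list of rows, each a list of 3 entries, a list of its own where there are three numbers: the shift along the world's x, y, z in cm, then the turn about the world's z in rad, then the closure, from 0 (fully open) to 1 (shut). In form: [[[x, y, z], turn, jaw], ...]. A call has 1 to 20 rows; each row is the pose to reach, as a shift and turn from the pose commanded when the call began; what a row does not reach only later rows make up. A row lasts 1/12 s, in which the tool goes at most 41.7 mm and 7.16 degrees, less where a joint would pass 70% of its speed; a pose out of reach is approached as far as the arm can. A call with a gripper value outside its range is refused whole. The fingers move at their own pace and stop on an object; the grip force is fixed at half the most. Time passes only in rows, so rows that repeat a pose let the fingers close. It gives the time, the measured TCP pose, the force, the opening and the grip force at its end, in the units of the state.
- ctrl.get_obs(): the state, without advancing time (a new reading comes with each control period).
- ctrl.snapshot(name): name is "scene" or "top" or "wrist"; returns a dict with "img" (420x560x3 uint8, red, green, blue), "fx", "fy", "cx", "cy" (pixels), "T" (4x4, takes a point from camera to world coordinates). Camera axes: x right, y up, looking along -z (the intrinsics and any distortion apply to the point x, -y, -z); pixel columns grow to the right and rows downward; lengths in m; the calibration is good to about 2 mm. The wrist camera is an equidistant fisheye: a pixel r from the principal point sees the ray r / f radians off the axis. A picture is of the moment at which its call begins. There is no depth.
- ctrl.close_job(): hands the job in; it is judged then, once.
Trained networks look in a picture, given as the dict that the camera call returned (one of the last four; its "shot" number tells which), for a name from the list of things; names that differ only in an ending like _2 or _b are one class to them, and where a whole thing is asked for, a point or a joint stands for the part that bears it (a point fixed in the world has none). Each returns a list of dicts, best first, with "score" (0 to 1); they miss things now and then, are a little off and sometimes report something else, mostly with a low value. They report only what shows in the picture. A call takes as long as a camera call. They do not tell look-alikes from the thing itself.
- ctrl.search_frame(picture, target): "at" ([column, row] in pixels, amid what is visible of it).
- ctrl.spot_point(picture, target): "at" ([column, row] in pixels: a listed point, or the origin of a listed thing).
The state is a dict: "clock": time; "joint_pos": joint angles; "qvel": joint speeds; "tau": joint torques, N m; "tool_pos": TCP position; "orientation": TCP orientation; "force": force on the tool from outside, world axes, zero at the start; "moment": the same for the moment, N m; "opening": finger opening in m; "gripper_force": force on a finger pad.
Only numpy, scipy, OpenCV 4.12 (cv2) and the standard library are available. Lean on these libraries where they do the work, as an engineer would, in place of code of your own. Each camera call takes 0.05 s, during which the arm holds its last target. There are 200 camera calls.

## Working session

There is one attempt and no reset: what is moved stays moved. The work goes in short steps, Python scripts to look and compute and a tool call to move; the robot and the scene stay as the last step left them, time stands still between calls to the robot, and variables do not carry over. Pictures are saved under pics/ and viewed, at most 16 in all, crops included, and the job is handed in when it is done.

Besides the shell and the picture viewer there is one more tool, called after "Request:" as a command line: name --argument value ..., lists and objects as JSON in quotes. apply_moves: Moves the arm, as the interface text tells. Its arguments: {"type":"object","properties":{"commands":{"type":"array"}},"required":["commands"]}

```bash
ls; mkdir -p pics; cat > h.py <<'E'
import numpy as np, cv2
from plant import ctrl
def snap(n,f=None):
    s=ctrl.snapshot(n)
    if f: cv2.imwrite('pics/'+f,s['img'][:,:,::-1])
    return s
def ray(s,uv):
    x=(uv[0]-s['cx'])/s['fx']; y=(uv[1]-s['cy'])/s['fy']
    return x,y
def world(s,uv,z,fish=False):
    x,y=ray(s,uv)
    if fish:
        r=np.hypot(x,y); k=np.sin(r)/max(r,1e-9); d=np.array([x*k,-y*k,-np.cos(r)])
    else: d=np.array([x,-y,-1.])
    T=np.array(s['T']); d=T[:3,:3]@d; o=T[:3,3]
    return o+d*(z-o[2])/d[2]
def pix(s,P,fish=False):
    T=np.array(s['T']); c=T[:3,:3].T@(np.asarray(P)-T[:3,3]); v=np.array([c[0],-c[1],-c[2]])
    if fish:
        th=np.arctan2(np.hypot(v[0],v[1]),v[2]); q=v[:2]/np.hypot(v[0],v[1])*th
    else: q=v[:2]/v[2]
    return np.array([s['cx']+s['fx']*q[0],s['cy']+s['fy']*q[1]])
E
python3 - <<'E'
from h import *
print(ctrl.nose_length, ctrl.get_obs())
for c in ['top','scene']:
    s=snap(c,c+'0.png'); print(c,s['fx'],s['cx'],s['cy'],[k for k in s], np.round(s['T'],3).tolist())
    for t in ['spice_jar','tomato_tin','fish_tin','lunch_box','red_mat','blue_mat','yellow_mat','green_mat','mug','timer']:
        print(t,[(np.round(d['at'],1).tolist(),round(d['score'],2),np.round(world(s,d['at'],.004)[:2],3).tolist()) for d in ctrl.spot_point(s,t)[:3]])
E
```

```text
pics
0.017 {'clock': 0.0, 'joint_pos': array([-5.69457695e+01,  2.05913062e+01,  6.33913797e-01, -1.98967967e-02,
       -7.01335717e+01, -1.65070529e+01]), 'qvel': array([-0.07788862, -0.08739951, -0.00594808,  0.02703821, -0.06440887,
       -0.00195957]), 'tau': array([-4.83529238e-04, -5.82722819e+01,  2.93050146e+01,  6.99730173e+00,
        7.02512145e-03, -1.83269685e-04]), 'tool_pos': array([ 0.19209704, -0.64662272,  0.24262586]), 'orientation': array([ 1.79907470e+02, -7.91513249e-03, -1.63459592e+02]), 'force': array([-0.25306962, -0.42497685, -0.07351199]), 'moment': array([-0.04678593, -0.00030781,  0.0145043 ]), 'gripper_force': 0.0, 'opening': 0.08757566301641835}
top 529.7238743836047 283.9017005396182 210.57863478932617 ['img', 'fx', 'fy', 'cx', 'cy', 'T', 'shot'] [[-0.162, 0.775, -0.611, -0.704], [-0.987, -0.119, 0.11, 0.156], [0.012, 0.621, 0.784, 1.656], [0.0, 0.0, 0.0, 1.0]]
spice_jar [([363.6, 226.2], 0.64, [0.461, -0.371])]
tomato_tin [([359.7, 238.6], 0.78, [0.406, -0.341])]
fish_tin [([360.7, 243.1], 0.65, [0.385, -0.34])]
lunch_box [([367.2, 209.7], 0.91, [0
[... 657 characters left out ...]
665, 0.415, -0.621, -1.276], [-0.021, 0.821, 0.571, 1.237], [0.0, 0.0, 0.0, 1.0]]
spice_jar [([305.6, 247.4], 0.86, [0.485, -0.205])]
tomato_tin [([302.8, 266.9], 0.72, [0.405, -0.273])]
fish_tin [([302.4, 272.6], 0.65, [0.385, -0.293])]
lunch_box [([354.4, 316.2], 0.77, [0.364, -0.544]), ([358.7, 270.4], 0.57, [0.53, -0.414]), ([305.5, 284.1], 0.48, [0.353, -0.34])]
red_mat [([246.5, 192.2], 0.65, [0.555, 0.217])]
blue_mat [([266.3, 223.2], 0.9, [0.476, -0.0]), ([301.9, 265.4], 0.63, [0.408, -0.266])]
yellow_mat [([195.9, 202.3], 0.8, [0.361, 0.3])]
green_mat [([331.2, 234.4], 0.62, [0.605, -0.216])]
mug [([301.3, 203.8], 0.65, [0.661, 0.002])]
timer [([216.4, 175.8], 0.65, [0.541, 0.406])]
```

View pics/top0.png

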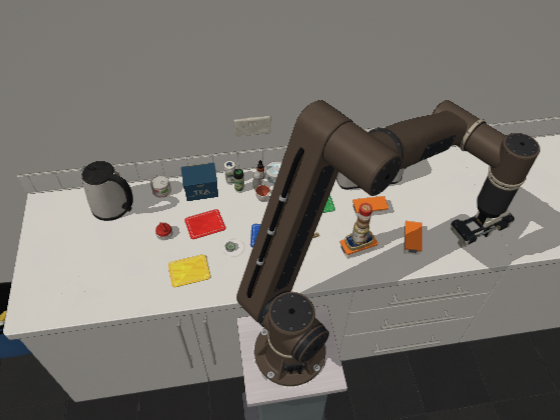

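View pics/scene0.png

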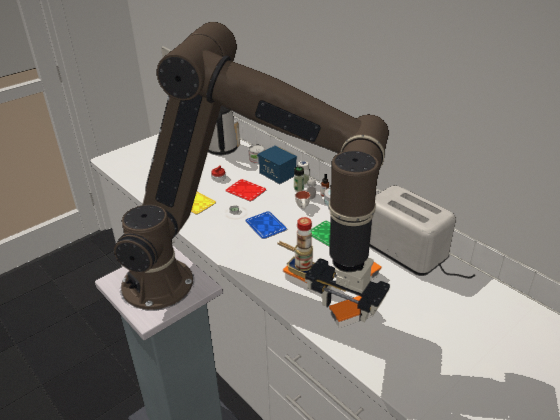

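The top view shows the stack at (360,240). Lunch-box look-alikes are at (370,205), at (413,237), and under the stack at (357,243). The one under the stack is nearest to the base (about 0.47 m, against 0.65 and 0.67 m). The mats are red (205,224), yellow (189,270), blue (258,236, partly hidden) and green (325,205, partly hidden).

```bash
python3 - <<'E'
from h import *
S={c:snap(c) for c in['top','scene']}
for t,z in [('spice_jar',.142),('tomato_tin',.07),('fish_tin',.044),('lunch_box',0)]:
    for c,s in S.items():
        print(t,c,[np.round(world(s,d['at'],z)[:2],3).tolist() for d in ctrl.spot_point(s,t)[:3]])
a=cv2.resize(S['top']['img'][180:270,310:440],None,fx=5,fy=5,interpolation=3)
b=cv2.resize(S['scene']['img'][210:330,240:390],None,fx=4,fy=4,interpolation=3)
cv2.imwrite('pics/crop1.png',a[:,:,::-1]);
w=snap('wrist','w0.png'); print(w['fx'],w['cx'],w['cy'],np.round(w['T'],3).tolist())
E
```

```text
spice_jar top [[0.367, -0.318]]
spice_jar scene []
tomato_tin top [[0.328, 0.309], [0.54, -0.186], [0.366, -0.319]]
tomato_tin scene [[0.36, -0.311]]
fish_tin top [[0.371, -0.33]]
fish_tin scene [[0.353, -0.329]]
lunch_box top [[0.552, -0.411], [0.367, -0.313]]
lunch_box scene [[0.361, -0.539], [0.345, -0.339], [0.476, 0.017]]
325.19226210127806 282.0334996166327 206.49653516893835 [[-0.285, -0.93, -0.233, 0.129], [0.959, -0.276, -0.07, -0.664], [0.0, -0.244, 0.97, 0.384], [0.0, 0.0, 0.0, 1.0]]
```

View pics/crop1.png

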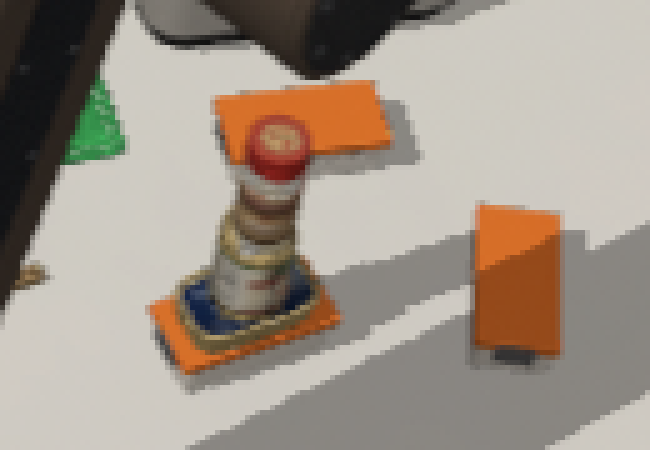

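View pics/w0.png

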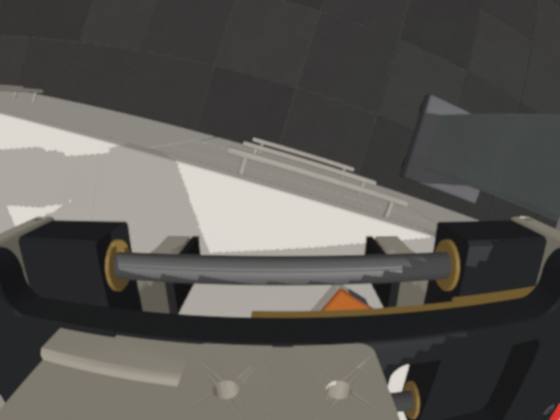

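The crop shows the stack on its lunch box at crop (245,320): jar, tomato tin, fish tin, orange lid. The two decoys at (300,120) and (515,280) are bare and stand farther from the base, so the stacked box is the right one. Next I move over for a wrist view from above the stack.

Request:
apply_moves --commands '[[[0, 0, 4], 0, 0], [[0, 0, 8], 0, 0], [[0, 0, 12], 0, 0], [[3, 3, 13], 0, 0], [[5.5, 6, 13], 0, 0], [[8, 9, 13], 0, 0], [[10.5, 12, 13], 0, 0], [[13, 15, 13], 0, 0], [[15.5, 18, 13], 0, 0], [[18, 21, 13], 0, 0], [[20.5, 24, 13], 0, 0], [[23, 27, 13], 0, 0], [[25, 30, 13], 0, 0], [[27, 33, 13], 0, 0], [[29, 36, 13], 0, 0], [[29, 36, 13], 0, 0], [[29, 36, 13], 0, 0], [[29, 36, 13], 0, 0]]'

```text
clock: 3.15
tool_pos: [0.4822, -0.2869, 0.3736]
orientation: [-180.0, -0.0, -163.4]
force: [-0.6, 0.5, -0.5]
opening: 0.0878
gripper_force: 0.0
```

```bash
python3 - <<'E'
from h import *
S={c:snap(c,c+'1.png') for c in['top','scene','wrist']}
w=S['wrist'];print(np.round(w['T'],3).tolist())
for t,z in [('spice_jar',.142),('tomato_tin',.07),('fish_tin',.044),('lunch_box',0)]:
    print(t,[(np.round(d['at']).tolist(),np.round(world(w,d['at'],z,True)[:2],3).tolist()) for d in ctrl.spot_point(w,t)[:3]])
hs={'red':(0,200),'yellow':(26,200),'green':(65,150),'blue':(112,150)}
for c in ['top','scene']:
    s=S[c]; hsv=cv2.cvtColor(s['img'],cv2.COLOR_RGB2HSV)
    for n,(h,sm) in hs.items():
        m=((abs((hsv[...,0].astype(int)-h+90)%180-90)<9)&(hsv[...,1]>sm)&(hsv[...,2]>60)).astype(np.uint8)
        m=cv2.morphologyEx(m,cv2.MORPH_CLOSE,np.ones((3,3)))
        k,l,st,ce=cv2.connectedComponentsWithStats(m)
        for i in range(1,k):
            if st[i,4]<150: continue
            co=cv2.findContours((l==i).astype(np.uint8),0,2)[0][0][:,0,:]
            P=np.array([world(s,p,.004)[:2] for p in co],np.float32)*1000
            r=cv2.minAreaRect(P); print(c,n,np.round(ce[i]),st[i,4],np.round(r[0],1),np.round(r[1],1),round(r[2],1))
E
```

```text
[[-0.284, -0.93, -0.233, 0.418], [0.959, -0.275, -0.069, -0.305], [0.0, -0.244, 0.97, 0.514], [0.0, 0.0, 0.0, 1.0]]
spice_jar [([284.0, 78.0], [0.365, -0.319])]
tomato_tin [([284.0, 84.0], [0.362, -0.319])]
fish_tin []
lunch_box [([199.0, 179.0], [0.537, -0.412]), ([158.0, 59.0], [0.361, -0.535])]
top red [202. 225.] 580 [563.8 244.2] [ 97.8 120.3] 11.8
top green [315. 206.] 488 [ 599.8 -207.8] [ 90.8 133.7] 3.1
top blue [276. 236.] 489 [468.4 -24.8] [ 81.7 103.7] 81.2
top blue [ 10. 345.] 315 [161.9 907.2] [112.8  54.8] 61.2
scene red [246. 190.] 416 [565.4 235.6] [103.4 134.3] 12.0
scene yellow [193. 203.] 193 [348.7 305. ] [ 76.8 130.1] 10.5
scene green [330. 235.] 603 [ 603.1 -211. ] [105.  133.8] 3.4
scene blue [266. 224.] 612 [471.2  -2.3] [137.3 106. ] 80.1
```

View pics/wrist1.png

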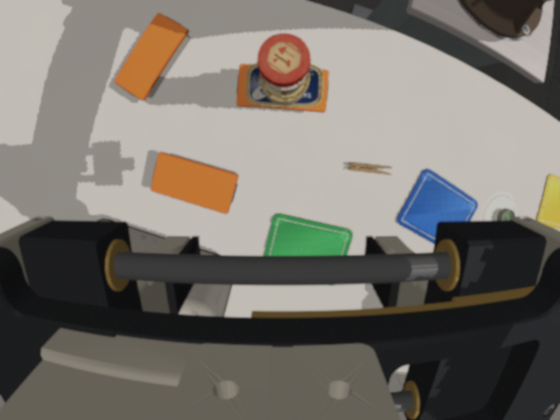

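The wrist view shows the stack's cap at (284,58), its lid from (238,65) to (328,110), the decoys at (152,57) and (195,183), and the blue and green mats. I'll measure these from this picture.

```bash
cat >> h.py <<'E'
HS={'orange':(9,11,150),'red':(177,7,120),'yellow':(26,6,150),'green':(65,12,120),'blue':(112,8,120)}
def rects(s,n,z,fish=False,amin=150,rng=None):
    h,d,sm=rng or HS[n]; hsv=cv2.cvtColor(s['img'],cv2.COLOR_RGB2HSV)
    m=((abs((hsv[...,0].astype(int)-h+90)%180-90)<=d)&(hsv[...,1]>sm)&(hsv[...,2]>60)).astype(np.uint8)
    m=cv2.morphologyEx(m,cv2.MORPH_CLOSE,np.ones((3,3)))
    k,l,st,ce=cv2.connectedComponentsWithStats(m); out=[]
    for i in range(1,k):
        if st[i,4]<amin: continue
        co=np.vstack([c[:,0,:] for c in cv2.findContours((l==i).astype(np.uint8),0,2)[0]])
        P=np.array([world(s,p,z,fish)[:2] for p in co],np.float32)*1000
        r=cv2.minAreaRect(P); (c,(a,b),g)=r
        if a>b: g-=90   # g: yaw of the short side (object's x)
        out.append((np.round(ce[i]).astype(int).tolist(),int(st[i,4]),np.round(c,1).tolist(),np.round(sorted((a,b)),1).tolist(),round((g+90)%180-90,1)))
    return out
E
python3 - <<'E'
from h import *
w=snap('wrist')
print(w['img'][105,300],w['img'][90,242],w['img'][45,270], w['img'][210,440])
for n,z in [('orange',.044),('blue',.004),('green',.004),('red',.248)]:
    for r in rects(w,n,z,True): print(n,r)
print(rects(w,'cap',.248,True,150,(0,6,150)))
E
```

```text
[153 135  98] [156  87  39] [163  80  62] [ 66 115 182]
orange ([150, 56], 2912, [362.8, -530.1], [63.9, 126.7], 72.0)
orange ([283, 62], 1129, [323.6, -330.7], [70.1, 75.6], -73.5)
orange ([243, 87], 349, [373.8, -370.3], [26.0, 59.6], -73.6)
orange ([317, 98], 243, [367.7, -274.5], [43.3, 85.2], 57.6)
orange ([194, 182], 3188, [533.5, -411.4], [61.3, 127.5], -0.9)
blue ([312, 89], 184, [348.3, -277.0], [19.2, 52.3], 80.0)
blue ([435, 206], 3057, [471.4, -0.1], [105.1, 136.4], -10.6)
green ([302, 229], 329, [576.3, -213.5], [70.4, 143.9], 16.8)
green ([306, 241], 1926, [592.7, -207.5], [62.9, 113.6], 3.4)
red ([288, 76], 412, [374.1, -314.0], [21.8, 42.5], 33.0)
[([283, 62], 1128, [364.7, -319.5], [39.7, 42.8], -73.5)]
```

Jar axis: (0.365, -0.319). I move over it, descend and grip at the cap.

Request:
apply_moves --commands '[[[-4, -1, 0], 0, 0], [[-8, -2.2, 0], 0, 0], [[-11.7, -3.2, 0], 0, 0], [[-11.7, -3.2, -2], 0, 0], [[-11.7, -3.2, -5], 0, 0], [[-11.7, -3.2, -8], 0, 0], [[-11.7, -3.2, -10], 0, 0], [[-11.7, -3.2, -12], 0, 0], [[-11.7, -3.2, -13.2], 0, 0], [[-11.7, -3.2, -14.2], 0, 0], [[-11.7, -3.2, -14.2], 0, 0], [[-11.7, -3.2, -14.2], 0, 0], [[-11.7, -3.2, -14.2], 0, 0.3], [[-11.7, -3.2, -14.2], 0, 0.4], [[-11.7, -3.2, -14.2], 0, 0.5], [[-11.7, -3.2, -14.2], 0, 0.6], [[-11.7, -3.2, -14.2], 0, 0.6], [[-11.7, -3.2, -14.2], 0, 0.6], [[-11.7, -3.2, -14.2], 0, 0.6]]'

```text
clock: 5.13
tool_pos: [0.3653, -0.3191, 0.2317]
orientation: [-180.0, 0.0, -163.5]
force: [1.4, -0.2, 0.9]
opening: 0.0467
gripper_force: 0.3
```

Request:
apply_moves --commands '[[[0, 0, 0], 0, 0.7], [[0, 0, 0], 0, 0.8], [[0, 0, 0], 0, 0.8], [[0, 0, 0], 0, 0.8], [[0, 0, 0], 0, 0.8]]'

```text
clock: 5.55
tool_pos: [0.3653, -0.3191, 0.2316]
orientation: [-180.0, 0.0, -163.5]
force: [-0.2, -0.2, 0.3]
opening: 0.044
gripper_force: 30.0
```

```bash
python3 - <<'E'
from h import *
print(ctrl.get_obs()['opening'],ctrl.get_obs()['gripper_force'])
for c in ['top','scene']:
    s=snap(c)
    for n in ['green','red','yellow','blue']: print(c,n,rects(s,n,.004,rng=(HS[n][0],12,110) if n!='red' else (0,9,150)))
E
```

```text
0.04402129970484836 29.985604528337717
top green []
top red [([201, 224], 648, [567.7, 246.6], [109.1, 121.4], 11.6), ([163, 229], 150, [564.5, 398.9], [55.7, 57.8], 56.5)]
top yellow [([189, 270], 982, [365.4, 311.3], [110.5, 138.5], 7.5)]
top blue [([196, 175], 541, [831.2, 248.7], [110.2, 130.9], 1.9), ([277, 236], 434, [467.5, -30.6], [70.0, 103.7], 81.2), ([11, 347], 460, [170.1, 891.2], [92.5, 97.7], -81.0)]
scene green [([332, 235], 608, [603.2, -210.0], [107.9, 137.6], 3.0)]
scene red [([246, 189], 477, [565.7, 236.5], [108.3, 138.1], 12.1)]
scene yellow [([195, 202], 537, [361.4, 308.5], [110.2, 139.5], 7.3), ([303, 273], 156, [383.4, -291.2], [52.8, 106.6], 31.6)]
scene blue [([275, 157], 403, [822.7, 327.3], [144.0, 231.0], -11.8), ([266, 224], 634, [469.7, -2.2], [107.3, 139.5], -11.3)]
```

Gripped (44 mm opening, 30 N). Green mat centre: (0.603, -0.210). Lift and carry the jar there.

Request:
apply_moves --commands '[[[0, 0, 0.5], 0, 0.8], [[0, 0, 1.5], 0, 0.8], [[0, 0, 3], 0, 0.8], [[0.7, 0.3, 4], 0, 0.8], [[2.5, 1.1, 4], 0, 0.8], [[4.5, 2.1, 4], 0, 0.8], [[7, 3.2, 4], 0, 0.8], [[9.5, 4.3, 4], 0, 0.8], [[12, 5.5, 4], 0, 0.8], [[14.5, 6.6, 4], 0, 0.8], [[17, 7.8, 4], 0, 0.8], [[19.5, 8.9, 4], 0, 0.8], [[21.5, 9.8, 4], 0, 0.8], [[23, 10.5, 4], 0, 0.8], [[23.8, 10.9, 3], 0, 0.8], [[23.8, 10.9, 1], 0, 0.8], [[23.8, 10.9, -2], 0, 0.8], [[23.8, 10.9, -5], 0, 0.8], [[23.8, 10.9, -8], 0, 0.8], [[23.8, 10.9, -10], 0, 0.8]]'

```text
clock: 7.32
tool_pos: [0.6016, -0.2096, 0.1283]
orientation: [179.9, -0.2, -163.5]
force: [-0.3, 0.1, -2.4]
opening: 0.0443
gripper_force: 30.0
```

```bash
python3 - <<'E'
from h import *
print(ctrl.get_obs()['tool_pos'],ctrl.get_obs()['force'],ctrl.get_obs()['opening'])
s=snap('scene','s2.png'); w=snap('wrist')
for z in (.035,): print([np.round(world(s,d['at'],z),3).tolist() for d in ctrl.spot_point(s,'spice_jar')])
c=s['img'][150:330,200:420]; v=w['img'][0:240,130:480]
cv2.imwrite('pics/s2c.png',cv2.resize(c,None,fx=3,fy=3)[:,:,::-1])
E
```

```text
[ 0.6015773  -0.20961316  0.12826187] [-0.27207482  0.05887469 -2.42707361] 0.04428912173858725
[[0.608, -0.196, 0.035], [0.383, -0.281, 0.035]]
```

View pics/s2c.png

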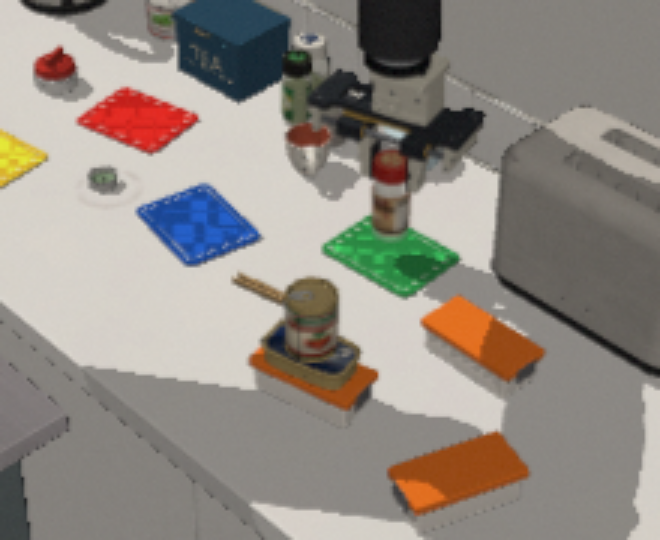

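The jar is upright in the grip, above the green mat, and the tin, fish tin and box are undisturbed. Lower.

Request:
apply_moves --commands '[[[0, 0, -1], 0, 0.8], [[0, 0, -2], 0, 0.8], [[0, 0, -2.8], 0, 0.8], [[0, 0, -3.2], 0, 0.8], [[0, 0, -3.2], 0, 0.8], [[0, 0, -3.2], 0, 0.8]]'

```text
clock: 7.97
tool_pos: [0.6032, -0.2101, 0.0996]
orientation: [-180.0, -0.0, -163.4]
force: [0.5, -0.0, -0.4]
opening: 0.044
gripper_force: 30.0
```

Underside at about 10 mm; 6 mm more to the mat top.

Request:
apply_moves --commands '[[[0, 0, -0.2], 0, 0.8], [[0, 0, -0.4], 0, 0.8], [[0, 0, -0.55], 0, 0.8], [[0, 0, -0.6], 0, 0.8], [[0, 0, -0.6], 0, 0.8], [[0, 0, -0.6], 0, 0.8]]'

```text
clock: 8.47
tool_pos: [0.6035, -0.2101, 0.0941]
orientation: [-180.0, 0.0, -163.4]
force: [-1.6, 1.1, 2.5]
opening: 0.0438
gripper_force: 30.0
```

Contact. Release, rise and go back to a view of the stack.

Request:
apply_moves --commands '[[[0, 0, 0], 0, 0.4], [[0, 0, 0], 0, 0.2], [[0, 0, 0], 0, 0], [[0, 0, 0], 0, 0], [[0, 0, 0], 0, 0], [[0, 0, 1], 0, 0], [[0, 0, 3], 0, 0], [[0, 0, 6], 0, 0], [[0, 0, 10], 0, 0], [[0, 0, 14], 0, 0], [[-1, -0.6, 18], 0, 0], [[-4, -2.5, 20], 0, 0], [[-7, -4.5, 20], 0, 0], [[-10, -6.5, 20], 0, 0], [[-12.3, -7.5, 20], 0, 0], [[-12.3, -7.5, 20], 0, 0], [[-12.3, -7.5, 20], 0, 0], [[-12.3, -7.5, 20], 0, 0]]'

```text
clock: 9.97
tool_pos: [0.4804, -0.2852, 0.2944]
orientation: [-180.0, 0.1, -163.5]
force: [0.1, 0.5, -0.2]
opening: 0.0874
gripper_force: 0.0
```

```bash
python3 - <<'E'
from h import *
w=snap('wrist','w3.png')
for t,z in [('spice_jar',.004),('tomato_tin',.07),('fish_tin',.044),('lunch_box',0)]:
    print(t,[(np.round(d['at']).tolist(),np.round(world(w,d['at'],z,True)[:2],3).tolist(),round(d['score'],2)) for d in ctrl.spot_point(w,t)[:3]])
for n,z in [('orange',.044),('blue',.070)]:
    for r in rects(w,n,z,True): print(n,r)
cv2.imwrite('pics/w3c.png',cv2.resize(w['img'][0:200,170:420],None,fx=3,fy=3)[:,:,::-1])
s=snap('scene'); print([np.round(world(s,d['at'],.004),3).tolist() for d in ctrl.spot_point(s,'spice_jar')])
print([np.round(world(s,d['at'],.07),3).tolist() for d in ctrl.spot_point(s,'tomato_tin')])
E
```

```text
spice_jar []
tomato_tin [([282.0, 79.0], [0.366, -0.318], 0.78)]
fish_tin []
lunch_box [([180.0, 191.0], [0.541, -0.416], 0.85), ([135.0, 51.0], [0.363, -0.536], 0.74)]
orange ([127, 45], 3786, [362.4, -529.3], [64.4, 128.2], 71.8)
orange ([233, 81], 489, [372.7, -365.5], [37.5, 61.0], -74.8)
orange ([319, 94], 392, [373.0, -281.4], [48.6, 98.1], 51.3)
orange ([177, 193], 4335, [533.1, -410.8], [61.9, 127.9], -0.7)
orange ([312, 297], 562, [628.5, -197.0], [48.5, 48.6], -69.9)
blue ([316, 81], 316, [356.8, -280.9], [18.3, 46.5], 82.1)
blue ([451, 211], 2451, [463.0, -46.0], [89.7, 117.2], -10.4)
[[0.554, 0.222, 0.004]]
[[0.364, -0.316, 0.07]]
```

View pics/w3c.png

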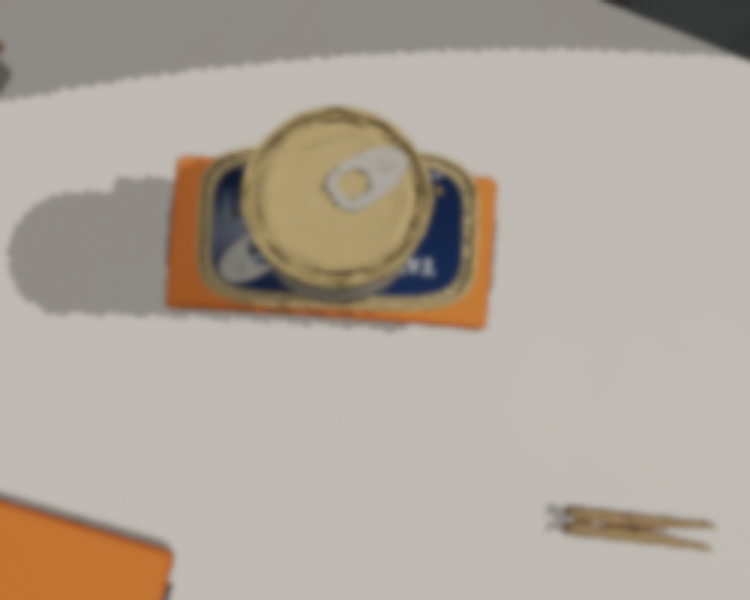

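The crop shows the tin top centred at (338,197), with lid corners at (180,157), (497,180), (487,328) and (167,304).

```bash
python3 - <<'E'
from h import *
w=snap('wrist')
f=lambda u,v,z: world(w,(170+u/3,v/3),z,True)[:2]
print('tin',f(338,197,.142), [f(*p,.142) for p in [(243,197),(432,197),(338,106),(338,288)]])
L=np.array([f(*p,.044) for p in [(180,157),(497,180),(487,328),(167,304)]]); print(L,L.mean(0))
for a,b in [(0,1),(3,2),(0,3),(1,2)]: d=L[b]-L[a]; print(np.hypot(*d),np.degrees(np.arctan2(d[1],d[0])))
o=ctrl.get_obs();print(o['tool_pos'],o['joint_pos'])
E
```

```text
tin [ 0.3639604  -0.31727743] [array([ 0.371622 , -0.3443513]), array([ 0.35562077, -0.29070292]), array([ 0.33633692, -0.32549692]), array([ 0.39061885, -0.30934169])]
[[ 0.34648363 -0.38794817]
 [ 0.31966414 -0.26413398]
 [ 0.37928756 -0.25065459]
 [ 0.40605186 -0.37549588]] [ 0.36287179 -0.31955816]
0.12668558710276343 102.22206606095563
0.1276780182600702 102.10028496940487
0.06085584201425151 11.807224170875344
0.061128112039701706 12.73902443282965
[ 0.48047937 -0.28481803  0.2933151 ] [-1.05754268e+01  7.92036639e+00 -9.69586716e+00 -3.52510868e-04
 -7.24102602e+01 -6.28531234e+01]
```

Request:
apply_moves --commands '[[[-4, -1, 0], 0, 0], [[-8, -2.2, 0], 0, 0], [[-11.6, -3.2, 0], 0, 0], [[-11.6, -3.2, -2], 0, 0], [[-11.6, -3.2, -6], 0, 0], [[-11.6, -3.2, -10], 0, 0], [[-11.6, -3.2, -13], 0, 0], [[-11.6, -3.2, -16], 0, 0], [[-11.6, -3.2, -17.5], 0, 0], [[-11.6, -3.2, -18.2], 0, 0], [[-11.6, -3.2, -18.2], 0, 0], [[-11.6, -3.2, -18.2], 0, 0], [[-11.6, -3.2, -18.2], 0, 0.2], [[-11.6, -3.2, -18.2], 0, 0.3], [[-11.6, -3.2, -18.2], 0, 0.4], [[-11.6, -3.2, -18.2], 0, 0.6], [[-11.6, -3.2, -18.2], 0, 0.7], [[-11.6, -3.2, -18.2], 0, 0.7], [[-11.6, -3.2, -18.2], 0, 0.7], [[-11.6, -3.2, -18.2], 0, 0.7]]'

```text
clock: 12.08
tool_pos: [0.3648, -0.3174, 0.1122]
orientation: [-179.9, 0.0, -163.4]
force: [-0.4, -1.2, 5.7]
opening: 0.057
gripper_force: 30.0
```

Request:
apply_moves --commands '[[[0, 0, 0.5], 0, 0.7], [[0, 0, 1.5], 0, 0.7], [[0, 0, 3.5], 0, 0.7], [[0, 0, 6], 0, 0.7], [[0.5, 1, 8], 0, 0.7], [[1.2, 3, 8], 0, 0.7], [[2.2, 6, 8], 0, 0.7], [[3.5, 9.5, 8], 0, 0.7], [[4.7, 13, 8], 0, 0.7], [[6, 16.5, 8], 0, 0.7], [[7.3, 20, 8], 0, 0.7], [[8.5, 23.5, 8], 0, 0.7], [[9.8, 27, 8], 0, 0.7], [[11, 30.5, 8], 0, 0.7], [[12.3, 34, 8], 0, 0.7], [[13.6, 37.5, 8], 0, 0.7], [[14.9, 41, 8], 0, 0.7], [[16, 44, 8], 0, 0.7], [[17, 47, 8], 0, 0.7], [[18, 49.5, 8], 0, 0.7]]'

```text
clock: 13.75
tool_pos: [0.5438, 0.1799, 0.191]
orientation: [180.0, -0.1, -163.4]
force: [-0.0, -1.1, -1.3]
opening: 0.057
gripper_force: 30.0
```

Request:
apply_moves --commands '[[[1, 3, 0], 0, 0.7], [[1.7, 5, 0], 0, 0.7], [[2.1, 6, 0], 0, 0.7], [[2.1, 6, 0], 0, 0.7], [[2.1, 6, -2], 0, 0.7], [[2.1, 6, -5], 0, 0.7], [[2.1, 6, -8], 0, 0.7], [[2.1, 6, -10], 0, 0.7], [[2.1, 6, -11.5], 0, 0.7], [[2.1, 6, -12], 0, 0.7], [[2.1, 6, -12], 0, 0.7], [[2.1, 6, -12], 0, 0.7], [[2.1, 6, -12], 0, 0.7]]'

```text
clock: 14.83
tool_pos: [0.5659, 0.2382, 0.073]
orientation: [180.0, 0.1, -163.5]
force: [0.8, 0.0, -1.6]
opening: 0.0572
gripper_force: 30.0
```

```bash
python3 - <<'E'
from h import *
s=snap('scene','s4.png'); t=snap('top')
print(rects(t,'yellow',.004),rects(t,'green',.004),rects(t,'blue',.004))
for n,z in (('tomato_tin',.03),('spice_jar',.004)):
  for q in (s,t): print(n,[np.round(world(q,d['at'],z),3).tolist() for d in ctrl.spot_point(q,n)])
cv2.imwrite('pics/s4c.png',cv2.resize(s['img'][130:310,180:400],None,fx=3,fy=3)[:,:,::-1])
E
```

```text
[([179, 274], 451, [361.2, 342.1], [74.8, 108.2], -82.3)] [([314, 204], 513, [606.8, -206.7], [106.7, 136.3], 3.1)] [([269, 236], 821, [474.7, 1.4], [108.9, 134.3], -9.5), ([11, 347], 454, [169.8, 892.7], [89.5, 97.7], -81.0)]
tomato_tin [[0.559, 0.235, 0.03]]
tomato_tin []
spice_jar [[0.623, -0.187, 0.004]]
spice_jar []
```

View pics/s4c.png

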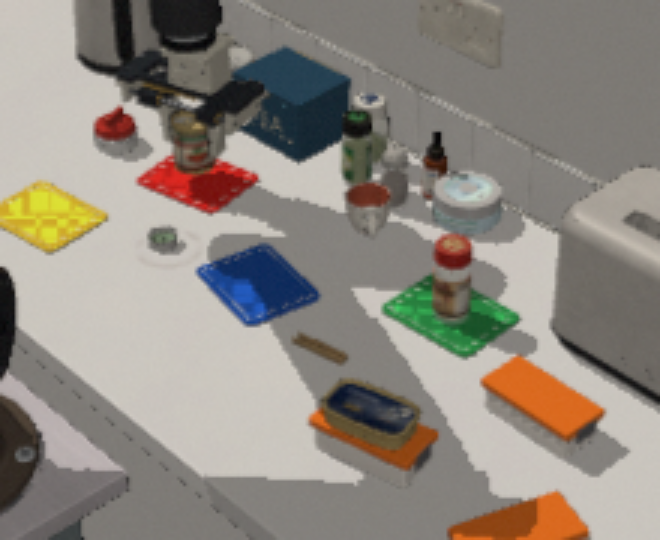

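The jar stands mid-green, and the tin hangs upright over the red mat at crop (195,145), clear of the tea box and timer. Lower 2.7 cm and release.

Request:
apply_moves --commands '[[[0, 0, -0.8], 0, 0.7], [[0, 0, -1.6], 0, 0.7], [[0, 0, -2.1], 0, 0.7], [[0, 0, -2.4], 0, 0.7], [[0, 0, -2.6], 0, 0.7], [[0, 0, -2.6], 0, 0.7], [[0, 0, -2.6], 0, 0.7], [[0, 0, -2.6], 0, 0.7]]'

```text
clock: 15.8
tool_pos: [0.5645, 0.2375, 0.0467]
orientation: [-180.0, -0.1, -163.4]
force: [-7.7, -1.9, 14.7]
opening: 0.057
gripper_force: 30.0
```

Request:
apply_moves --commands '[[[0, 0, 0], 0, 0.4], [[0, 0, 0], 0, 0.2], [[0, 0, 0], 0, 0], [[0, 0, 0], 0, 0], [[0, 0, 0], 0, 0], [[0, 0, 1], 0, 0], [[0, 0, 4], 0, 0], [[0, 0, 8], 0, 0], [[0, 0, 12], 0, 0], [[0, 0, 16], 0, 0], [[0, -1, 20], 0, 0], [[-0.7, -4.5, 22], 0, 0], [[-1.3, -8.5, 22], 0, 0], [[-2, -12.5, 22], 0, 0], [[-2.7, -16.5, 22], 0, 0], [[-3.3, -20.5, 22], 0, 0], [[-4, -24.5, 22], 0, 0], [[-4.6, -28.5, 22], 0, 0], [[-5.3, -32.5, 22], 0, 0], [[-6, -36.5, 22], 0, 0]]'

```text
clock: 17.47
tool_pos: [0.5044, -0.1289, 0.2666]
orientation: [-180.0, 0.1, -163.4]
force: [1.4, -0.7, -0.3]
opening: 0.0877
gripper_force: 0.0
```

Request:
apply_moves --commands '[[[-0.7, -4, 0], 0, 0], [[-1.3, -8, 0], 0, 0], [[-2, -12, 0], 0, 0], [[-2.6, -15.7, 0], 0, 0], [[-2.6, -15.7, 0], 0, 0], [[-2.6, -15.7, 0], 0, 0], [[-2.6, -15.7, 0], 0, 0]]'

```text
clock: 18.05
tool_pos: [0.479, -0.2842, 0.2659]
orientation: [180.0, 0.0, -163.5]
force: [0.1, 0.9, -0.2]
opening: 0.0875
gripper_force: 0.0
```

```bash
python3 - <<'E'
from h import *
w=snap('wrist')
print(ctrl.get_obs()['tool_pos'])
for r in rects(w,'orange',.044,True): print(r)
for r in rects(w,'blue',.070,True,rng=(112,15,90)): print(r)
cv2.imwrite('pics/w5c.png',cv2.resize(w['img'][20:150,200:370],None,fx=4,fy=4,interpolation=3)[:,:,::-1])
s=snap('scene'); print([np.round(world(s,d['at'],.004),3).tolist() for d in ctrl.spot_point(s,'tomato_tin')],[np.round(world(s,d['at'],.004),3).tolist() for d in ctrl.spot_point(s,'spice_jar')])
E
```

```text
[ 0.47919553 -0.28362002  0.26585141]
([116, 44], 4080, [362.4, -529.0], [64.8, 128.1], 71.5)
([270, 86], 1012, [363.7, -321.1], [60.8, 126.9], 12.3)
([169, 199], 4888, [533.1, -410.9], [63.3, 127.2], -1.5)
([313, 306], 543, [618.3, -199.6], [29.3, 48.8], 15.1)
([289, 74], 1419, [362.0, -318.4], [47.6, 89.3], 14.2)
([459, 212], 2293, [462.5, -51.9], [91.0, 111.2], -10.6)
[[0.566, 0.254, 0.004]] [[0.607, -0.205, 0.004]]
```

View pics/w5c.png

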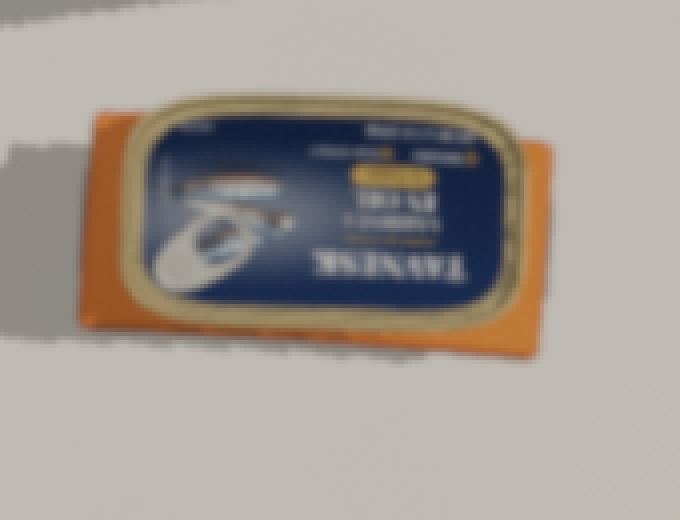

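The fish tin is centred at (0.362, -0.318) with yaw about 14°; the box below has yaw 12.3°. Turn and approach.

Request:
apply_moves --commands '[[[-2, -0.6, 0], 0.12, 0], [[-4, -1.2, 0], 0.24, 0], [[-6, -1.8, 0], 0.36, 0], [[-8, -2.4, 0], 0.48, 0], [[-10, -3, 0], 0.6, 0], [[-11.7, -3.4, 0], 0.72, 0], [[-11.7, -3.4, 0], 0.84, 0], [[-11.7, -3.4, -2], 0.96, 0], [[-11.7, -3.4, -4], 1.08, 0], [[-11.7, -3.4, -6], 1.2, 0], [[-11.7, -3.4, -8], 1.32, 0], [[-11.7, -3.4, -10], 1.44, 0], [[-11.7, -3.4, -12], 1.53, 0], [[-11.7, -3.4, -14], 1.53, 0], [[-11.7, -3.4, -15.5], 1.53, 0], [[-11.7, -3.4, -15.5], 1.53, 0], [[-11.7, -3.4, -15.5], 1.53, 0]]'

```text
clock: 19.67
tool_pos: [0.3623, -0.3174, 0.1105]
orientation: [179.9, 0.0, -75.7]
force: [-0.2, -0.2, 0.2]
opening: 0.0879
gripper_force: 0.0
```

```bash
python3 - <<'E'
from h import *
o=ctrl.get_obs();print(o['tool_pos'],o['orientation'],o['joint_pos'])
w=snap('wrist','w6.png'); 
for P in [(.362,-.318,.07)]: print(pix(w,P,True))
E
```

```text
[ 0.36232366 -0.31741986  0.11047401] [ 1.79920327e+02  3.67947723e-02 -7.57046628e+01] [-1.77474032e+01  1.01843860e+01 -3.33705629e+01  1.52685027e-02
 -4.65321084e+01  3.20322536e+01]
[281.7220864  235.50036439]
```

View pics/w6.png

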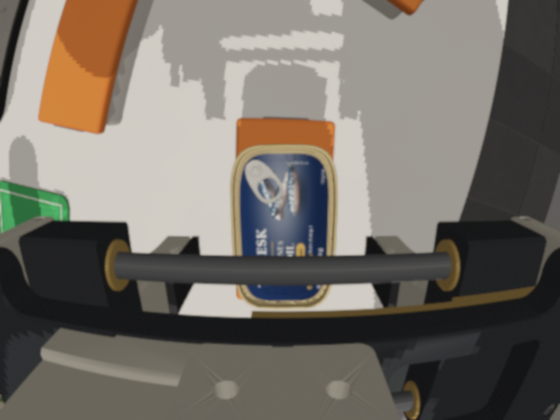

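The fish tin is square between the fingers (cols 233–336, rows 147–303, axis at col 284). Descend 4.5 cm and close.

Request:
apply_moves --commands '[[[0, 0, -1.5], 0, 0], [[0, 0, -3], 0, 0], [[0, 0, -4], 0, 0], [[0, 0, -4.5], 0, 0], [[0, 0, -4.5], 0, 0], [[0, 0, -4.5], 0, 0], [[0, 0, -4.5], 0, 0.15], [[0, 0, -4.5], 0, 0.25], [[0, 0, -4.5], 0, 0.35], [[0, 0, -4.5], 0, 0.5], [[0, 0, -4.5], 0, 0.6], [[0, 0, -4.5], 0, 0.6], [[0, 0, -4.5], 0, 0.6]]'

```text
clock: 20.8
tool_pos: [0.3622, -0.3181, 0.0658]
orientation: [180.0, -0.0, -75.8]
force: [-1.6, 0.4, 5.5]
opening: 0.059
gripper_force: 30.0
```

Request:
apply_moves --commands '[[[0, 0, 0.5], 0, 0.6], [[0, 0, 1.5], 0, 0.6], [[0, 0, 3.5], 0, 0.6], [[0, 0, 6], 0, 0.6], [[0.4, 1, 8], 0, 0.6], [[1, 3, 8], -0.04, 0.6], [[2, 6, 8], -0.1, 0.6], [[3, 9, 8], -0.16, 0.6], [[4.1, 12, 8], -0.22, 0.6], [[5.2, 15, 8], -0.28, 0.6], [[6.2, 18, 8], -0.34, 0.6], [[7.3, 21, 8], -0.4, 0.6], [[8.3, 24, 8], -0.43, 0.6], [[9.4, 27, 8], -0.43, 0.6], [[10.2, 29.5, 8], -0.43, 0.6], [[10.8, 31, 8], -0.43, 0.6], [[11, 31.7, 7], -0.43, 0.6], [[11, 31.7, 4], -0.43, 0.6], [[11, 31.7, 2], -0.43, 0.6], [[11, 31.7, 0], -0.43, 0.6]]'

```text
clock: 22.47
tool_pos: [0.4713, -0.0013, 0.0641]
orientation: [179.9, -0.0, -100.4]
force: [-1.4, 0.3, -1.0]
opening: 0.0591
gripper_force: 30.0
```

Request:
apply_moves --commands '[[[0, 0, 0], 0, 0.6], [[0, 0, 0], 0, 0.6], [[0, 0, 0], 0, 0.6]]'

```text
clock: 22.72
tool_pos: [0.4726, -0.0012, 0.0662]
orientation: [-180.0, -0.0, -100.4]
force: [-0.2, 0.4, -0.2]
opening: 0.0592
gripper_force: 30.0
```

```bash
python3 - <<'E'
from h import *
w=snap('wrist','w7.png')
for r in rects(w,'blue',.004,True): print(r)
s=snap('scene')
for r in rects(s,'blue',.004): print(r)
E
```

```text
([282, 156], 3815, [465.7, -30.6], [73.8, 107.6], 79.6)
([284, 149], 2251, [463.5, -41.8], [29.6, 89.0], 79.4)
([314, 209], 348, [449.6, -6.9], [5.0, 58.1], -8.6)
([235, 229], 933, [500.8, -8.7], [13.1, 44.8], -10.1)
([239, 297], 380, [511.0, 46.6], [12.0, 20.1], -10.0)
([318, 298], 188, [456.9, 56.4], [9.7, 18.5], -11.0)
([265, 227], 470, [469.9, -2.7], [106.8, 139.6], -11.3)
```

View pics/w7.png

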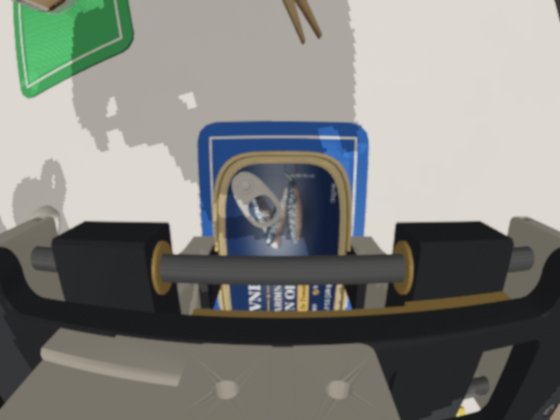

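The tin is aligned and central over the blue mat (mat cols 200–367, tin cols 216–352). Lower 4 cm.

Request:
apply_moves --commands '[[[0, 0, -1], 0, 0.6], [[0, 0, -2], 0, 0.6], [[0, 0, -3], 0, 0.6], [[0, 0, -3.5], 0, 0.6], [[0, 0, -3.8], 0, 0.6], [[0, 0, -4], 0, 0.6], [[0, 0, -4], 0, 0.6], [[0, 0, -4], 0, 0.6], [[0, 0, -4], 0, 0.6]]'

```text
clock: 23.57
tool_pos: [0.4725, -0.0009, 0.026]
orientation: [-180.0, 0.0, -100.4]
force: [-0.2, -1.6, -1.8]
opening: 0.059
gripper_force: 30.0
```

Request:
apply_moves --commands '[[[0, 0, -0.1], 0, 0.6], [[0, 0, -0.1], 0, 0.6], [[0, 0, -0.1], 0, 0.6]]'

```text
clock: 23.82
tool_pos: [0.4726, -0.0009, 0.0257]
orientation: [-179.9, 0.0, -100.4]
force: [-3.8, -0.3, 13.8]
opening: 0.0593
gripper_force: 30.0
```

Contact made. Release, rise and return above the box.

Request:
apply_moves --commands '[[[0, 0, 0], 0, 0.35], [[0, 0, 0], 0, 0.2], [[0, 0, 0], 0, 0], [[0, 0, 0], 0, 0], [[0, 0, 0], 0, 0], [[0, 0, 0.5], 0, 0], [[0, 0, 2], 0, 0], [[0, 0, 5], 0, 0], [[0, 0, 9], 0, 0], [[-0.5, -1.5, 10], 0, 0], [[-1.6, -5, 10], 0.06, 0], [[-2.8, -8.5, 10], 0.14, 0], [[-4, -12, 10], 0.22, 0], [[-5.2, -15.5, 10], 0.3, 0], [[-6.4, -19, 10], 0.36, 0], [[-7.6, -22.5, 10], 0.4, 0], [[-8.8, -26, 10], 0.4, 0], [[-10, -29.5, 10], 0.4, 0], [[-10.9, -32, 10], 0.4, 0], [[-10.9, -32, 9], 0.4, 0]]'

```text
clock: 25.48
tool_pos: [0.3627, -0.3249, 0.116]
orientation: [-179.9, -0.1, -77.7]
force: [0.5, 0.4, -0.8]
opening: 0.0876
gripper_force: 0.0
```

Request:
apply_moves --commands '[[[0, 0, -1], 0, 0], [[0, 0, -1.5], 0, 0], [[0, 0, -1.5], 0, 0], [[0, 0, -1.5], 0, 0]]'

```text
clock: 25.82
tool_pos: [0.3632, -0.3209, 0.0997]
orientation: [180.0, 0.0, -77.5]
force: [0.3, 0.5, 0.3]
opening: 0.0876
gripper_force: 0.0
```

```bash
python3 - <<'E'
from h import *
w=snap('wrist','w8.png')
for r in rects(w,'orange',.044,True): print(r)
s=snap('scene')
for r in rects(s,'orange',.044): print('s',r)
cv2.imwrite('pics/s8c.png',cv2.resize(s['img'][130:310,180:400],None,fx=3,fy=3)[:,:,::-1])
for n,z in [('fish_tin',.004),('tomato_tin',.004)]:print(n,[np.round(world(s,d['at'],z),3).tolist() for d in ctrl.spot_point(s,n)])
E
```

```text
([74, 69], 9722, [531.0, -400.2], [66.0, 103.0], -0.7)
([407, 3], 153, [316.6, -482.7], [6.6, 18.0], -68.0)
([282, 189], 12870, [367.3, -343.4], [61.4, 83.9], 12.2)
([282, 298], 2430, [351.4, -270.0], [22.6, 61.1], -77.5)
s ([246, 191], 343, [529.1, 187.4], [104.2, 133.6], 12.1)
s ([360, 262], 533, [530.1, -418.0], [67.5, 132.5], -0.8)
s ([306, 274], 480, [358.2, -326.9], [68.8, 130.6], 12.2)
s ([352, 307], 707, [357.2, -538.2], [67.5, 130.2], 71.3)
fish_tin [[0.469, -0.004, 0.004]]
tomato_tin [[0.562, 0.245, 0.004]]
```

View pics/w8.png

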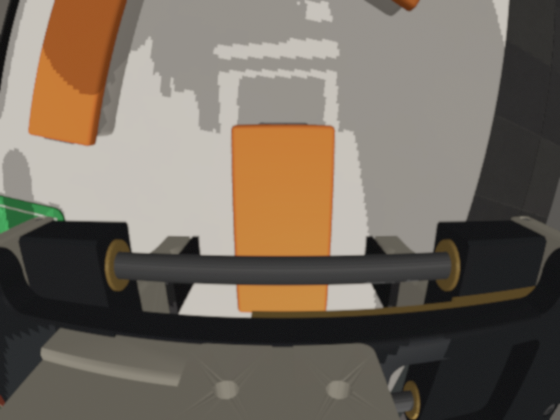

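View pics/s8c.png

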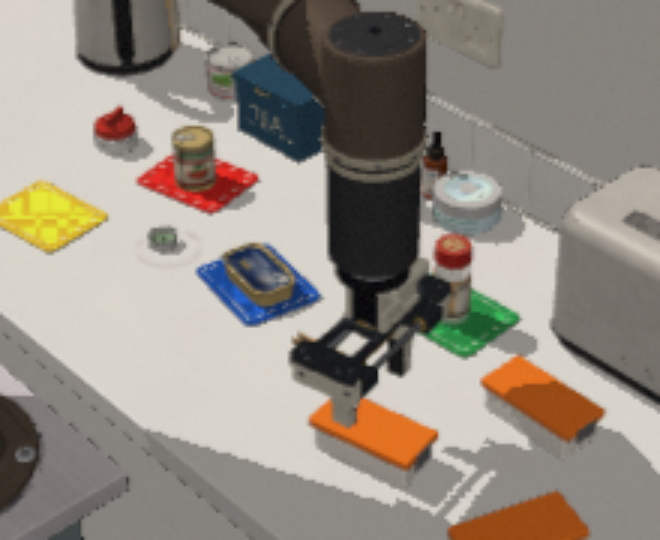

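The box is centred between the fingers (cols 233–334), and the three placed items stand on their mats. Descend 6.4 cm to grip the lid rim.

Request:
apply_moves --commands '[[[0, 0, -2], 0, 0], [[0, 0, -4], 0, 0], [[0, 0, -5.5], 0, 0], [[0, 0, -6.2], 0, 0], [[0, 0, -6.4], 0, 0], [[0, 0, -6.4], 0, 0], [[0, 0, -6.4], 0, 0], [[0, 0, -6.4], 0, 0.15], [[0, 0, -6.4], 0, 0.25], [[0, 0, -6.4], 0, 0.35], [[0, 0, -6.4], 0, 0.5], [[0, 0, -6.4], 0, 0.6], [[0, 0, -6.4], 0, 0.6], [[0, 0, -6.4], 0, 0.6]]'

```text
clock: 27.18
tool_pos: [0.3633, -0.3211, 0.0359]
orientation: [-180.0, -0.0, -77.5]
force: [-1.0, 1.6, 5.1]
opening: 0.0636
gripper_force: 30.0
```

Request:
apply_moves --commands '[[[0, 0, 0.5], 0, 0.6], [[0, 0, 1.5], 0, 0.6], [[0, 0, 3.5], 0, 0.6], [[0, 0, 6], 0, 0.6], [[0, 0, 9], 0, 0.6], [[0.5, 1, 11], 0, 0.6], [[1.5, 3, 12], 0, 0.6], [[2.8, 5.5, 12], 0, 0.6], [[4.2, 8.5, 12], 0, 0.6], [[5.7, 11.5, 12], 0, 0.6], [[7.2, 14.5, 12], 0, 0.6], [[8.6, 17.5, 12], 0, 0.6], [[9.8, 20.5, 12], -0.02, 0.6], [[10.9, 23.5, 12], -0.04, 0.6], [[11.7, 26.5, 12], -0.06, 0.6], [[12.2, 29.5, 12], -0.085, 0.6], [[12.5, 32.5, 12], -0.085, 0.6], [[12.2, 35.5, 12], -0.085, 0.6], [[11.6, 38.5, 12], -0.085, 0.6], [[10.9, 41, 12], -0.085, 0.6]]'

```text
clock: 28.85
tool_pos: [0.4717, 0.0907, 0.1553]
orientation: [180.0, -0.0, -82.4]
force: [0.3, -0.2, -2.1]
opening: 0.0639
gripper_force: 30.0
```

Request:
apply_moves --commands '[[[-0.8, 2.5, 0], 0, 0.6], [[-1.8, 5, 0], 0, 0.6], [[-3, 8, 0], 0, 0.6], [[-4.4, 11, 0], 0, 0.6], [[-6, 14, 0], 0, 0.6], [[-7.7, 17, 0], 0, 0.6], [[-9.3, 19.5, 0], 0, 0.6], [[-10.5, 21.2, 0], 0, 0.6], [[-10.9, 22.1, -1], 0, 0.6], [[-10.9, 22.1, -3], 0, 0.6], [[-10.9, 22.1, -5], 0, 0.6], [[-10.9, 22.1, -7], 0, 0.6], [[-10.9, 22.1, -8], 0, 0.6], [[-10.9, 22.1, -8], 0, 0.6], [[-10.9, 22.1, -8], 0, 0.6]]'

```text
clock: 30.1
tool_pos: [0.3631, 0.3091, 0.0749]
orientation: [179.9, -0.1, -82.4]
force: [0.7, 0.5, -1.6]
opening: 0.0635
gripper_force: 30.0
```

```bash
python3 - <<'E'
from h import *
w=snap('wrist','w9.png')
for r in rects(w,'yellow',.004,True): print(r)
for n in ('top','scene'):
  for r in rects(snap(n),'yellow',.004,rng=(26,12,110)): print(n,r)
E
```

```text
([206, 184], 655, [416.7, 289.4], [4.7, 73.0], 7.3)
([358, 183], 484, [314.7, 276.5], [3.5, 71.7], 7.3)
top ([184, 278], 356, [356.7, 325.8], [97.0, 107.3], 7.7)
scene ([194, 204], 409, [360.6, 308.3], [108.6, 139.5], 7.5)
```

View pics/w9.png

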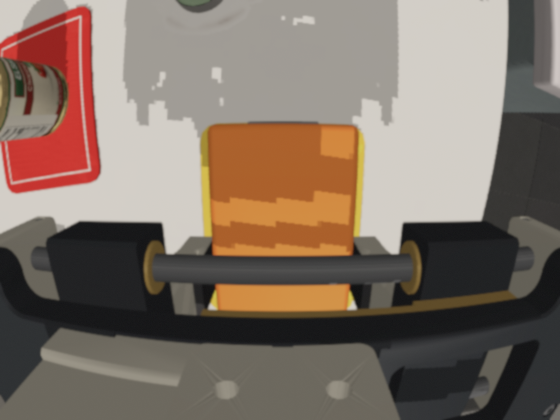

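The box is laterally central on the yellow mat (yellow strips equal at cols 206 and 360). Lower 3.4 cm, then touch.

Request:
apply_moves --commands '[[[0, 0, -1], 0, 0.6], [[0, 0, -2], 0, 0.6], [[0, 0, -2.8], 0, 0.6], [[0, 0, -3.2], 0, 0.6], [[0, 0, -3.4], 0, 0.6], [[0, 0, -3.5], 0, 0.6], [[0, 0, -3.5], 0, 0.6], [[0, 0, -3.5], 0, 0.6], [[0, 0, -3.5], 0, 0.6]]'

```text
clock: 31.0
tool_pos: [0.3633, 0.3102, 0.0409]
orientation: [-180.0, 0.0, -82.4]
force: [-0.3, 0.2, -2.1]
opening: 0.0638
gripper_force: 30.0
```

Request:
apply_moves --commands '[[[0, 0, -0.1], 0, 0.6], [[0, 0, -0.15], 0, 0.6], [[0, 0, -0.15], 0, 0.6], [[0, 0, -0.15], 0, 0.6]]'

```text
clock: 31.33
tool_pos: [0.3634, 0.3103, 0.0399]
orientation: [-180.0, 0.0, -82.4]
force: [-2.5, -1.5, 7.8]
opening: 0.0636
gripper_force: 30.0
```

Request:
apply_moves --commands '[[[0, 0, 0], 0, 0.3], [[0, 0, 0], 0, 0.15], [[0, 0, 0], 0, 0], [[0, 0, 0], 0, 0], [[0, 0, 0], 0, 0], [[0, 0, 0.5], 0, 0], [[0, 0, 2], 0, 0], [[0, 0, 5], 0, 0], [[0, 0, 9], 0, 0], [[0, 0, 13], 0, 0], [[0, 0, 17], 0, 0], [[0, 0, 21], 0, 0], [[1, -2, 23], 0, 0], [[3, -5.5, 23], 0, 0], [[5, -9, 23], 0, 0], [[7, -12.5, 23], 0, 0], [[8.5, -16, 23], 0, 0], [[9.5, -19.5, 23], 0, 0], [[10, -23, 23], 0, 0], [[10, -23, 23], 0, 0]]'

```text
clock: 33.0
tool_pos: [0.4631, 0.0753, 0.2692]
orientation: [180.0, -0.0, -82.6]
force: [-0.3, -0.2, -0.5]
opening: 0.0875
gripper_force: 0.0
```

```bash
python3 - <<'E'
from h import *
print(ctrl.get_obs()['tool_pos'])
t=snap('top'); s=snap('scene')
for q in (t,s):
  for n in ['spice_jar','tomato_tin','fish_tin','lunch_box','mug','timer']:
    print(n,[np.round(world(q,d['at'],.004)[:2],3).tolist() for d in ctrl.spot_point(q,n)])
  for r in rects(q,'orange',.048): print(r)
  print(rects(q,'yellow',.004,rng=(26,12,110)))
cv2.imwrite('pics/s10c.png',cv2.resize(s['img'][130:330,160:400],None,fx=3,fy=3)[:,:,::-1])
E
```

```text
[0.46307025 0.0753333  0.26924566]
spice_jar []
tomato_tin [[0.568, 0.242]]
fish_tin [[0.366, 0.314]]
lunch_box [[0.36, 0.315], [0.53, -0.397], [0.385, -0.528]]
mug []
timer [[0.547, 0.397]]
([370, 204], 438, [532.5, -409.7], [66.9, 130.7], -0.6)
([201, 226], 442, [535.2, 237.4], [105.9, 132.4], 11.8)
([413, 236], 471, [360.2, -529.4], [60.2, 133.1], 71.5)
([163, 229], 150, [530.7, 392.4], [54.3, 56.2], 56.5)
([187, 264], 575, [362.6, 310.1], [66.6, 130.6], 7.9)
[([189, 278], 327, [361.9, 310.8], [104.5, 139.5], 6.2)]
spice_jar [[0.608, -0.203]]
tomato_tin [[0.565, 0.231]]
fish_tin [[0.453, -0.015]]
lunch_box [[0.518, -0.425], [0.37, -0.537], [0.37, 0.316]]
mug [[0.675, 0.003]]
timer [[0.522, 0.373]]
([246, 191], 337, [525.5, 182.5], [103.9, 133.2], 12.1)
([194, 193], 324, [358.6, 299.5], [68.5, 138.8], 7.3)
([360, 262], 535, [526.4, -420.9], [67.3, 132.0], -0.8)
([352, 307], 708, [354.2, -540.0], [68.3, 129.8], 71.6)
[([193, 205], 209, [360.8, 308.3], [108.8, 139.2], 7.3)]
```

View pics/s10c.png

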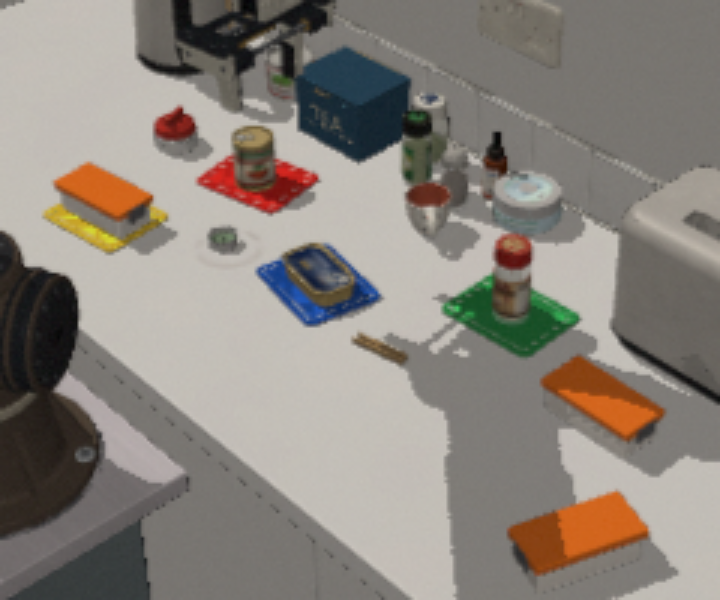

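The four items stand upright and centred on their mats: jar (512,280), tomato tin (254,158), fish tin (318,272) and box (103,200). The cup, timer and decoys are untouched. Hand in.

```bash
python3 -c "
from plant import ctrl
print(ctrl.close_job())"
```

```text
the job is handed in; nothing more can be done
None
```

I handed the job in at about 33 s: all four things stand upright in the middle of their mats in the order asked, the cup and egg timer weren't touched, and no verdict came back.

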